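# Clip the cover on the specimen case

### The arm

A 6-joint arm with a two-finger parallel gripper is mounted at the origin on the work surface. World frame = base frame: x ahead of the robot, y to its left, z up, the work surface at z = 0. Lengths are in m, angles in rad, forces in N, time in s.
With the tool pointing down it reaches from about 0.35 to 0.875 m from the base axis. Payload 4.2 kg.
Tool frame: the origin (TCP) lies midway between the tips of the shut fingers; the grasp point (between the pads) lies 19 mm behind it; z points along the fingers, y is the direction in which the jaws open and shut (so a half turn about z gives the same grasp; the last joint's range is limited). The gripper opens to 87 mm and grips with 3 to 60 N. Pads are 19 mm wide; open, the fingers measure 117 mm over their backs; the gripper's body (75 mm by 190 mm) begins 51 mm behind the grasp point.
Start: joints at [1.368, 0.385, 0.008, 0, -1.194, -0.259], TCP at [0.278, 0.56, 0.223] pointing down, gripper open.
Joint ranges: [-3.14, 3.14], [-1.21, 2.06], [-1.07, 1.41], [-3.16, 2.05], [-2.99, -0.16], [-3.1, 3.1]. Speed limits (rad/s): [2.79, 2.79, 3.14, 3.14, 3.14, 3.14].

### API

Orientations are given as a unit quaternion [x, y, z, w].
In Python, from workcell import * gives the robot as it stands.
- The arm moves only by the shell command python3 -m handwheel 'ROWS' [FORCE]. ROWS is text: rows parted by semicolons, each of 5 numbers parted by spaces: the shift along the tool's x, y, z as a fraction of full scale, then the turn about the tool's z as a fraction of full scale, then the opening, from -1 (shut) to 1 (fully open). In form: dx dy dz twist claw; .... A call has exactly 8 rows; each row is the pose to reach, as a shift and turn from the pose commanded when the call began, along the tool's axes at that moment; what a row does not reach only later rows make up. Full scale, the value 1, is 0.15 m for a shift and 60 degrees for a turn. A row lasts 1/12 s, in which the tool goes at most 41.7 mm and 7.16 degrees, less where a joint would pass 70% of its speed; a pose out of reach is approached as far as the arm can. A call with a number of a shift or a turn outside -1 to 1 is refused whole. A call with a gripper value outside its range is refused whole. The fingers move at their own pace and stop on an object; FORCE is the grip in N (left out, the last holds). Time passes only in rows, so rows that repeat a pose let the fingers close, or fill a call up. It gives the time, the measured TCP pose, the force and the opening at its end, in the units of the state.
- read_state(): the state, without advancing time (a new reading comes with each control period).
- read_camera(name): name is "side" or "top"; returns (picture, depth): 420x560x3 uint8, red, green, blue; 420x560 float32, m along the optical axis (not along the pixel's ray), 0 where there is no reading.
- camera_info(name): a dict with "fx", "fy", "cx", "cy" (pixels), "dist" ([k1, k2, p1, p2, k3] as OpenCV has them; the pictures are not rectified), "world_from_camera" (4x4, takes a point from camera to world coordinates). Camera axes: x right, y up, looking along -z (the intrinsics and any distortion apply to the point x, -y, -z); pixel columns grow to the right and rows downward; lengths in m; the calibration is good to about 2 mm. A picture is of the moment at which its call begins. camera_info takes no time and is no camera call.
- sign_off(): hands the job in, once; it reports no verdict.
The state is a dict: "time_s": time; "q": joint angles; "qvel": joint speeds; "joint_torque": joint torques, N m; "eef_pos": TCP position; "tool_rot": TCP orientation; "wrist_force": force on the tool from outside, world axes, zero at the start; "ft_torque": the same for the moment, N m; "width": opening from 0.0 (shut) to 1.0 (fully open).
Only numpy, scipy, OpenCV 4.12 (cv2) and the standard library are available. Lean on these libraries where they do the work, as an engineer would, in place of code of your own. Each camera call takes 0.05 s, during which the arm holds its last target.

### The job

Close the specimen case: pick up its cover by the grip bar, set it square over the fixed case, and press it straight down until both clip arms have snapped under the rim and the cover sits level and fully home. Press slowly and feel for the snap, because the cover cracks if it lands on the case with more than 40 N; then let go, and leave the other things on the bench where they are.

Things in the scene. Friction and masses are not known exactly. Their poses are not given: they have to be found in the camera images.
- cover_bar (a point): Middle of the cover's grip bar, half-way up. Plain grey bar 64 mm long (cover x), 14 mm wide (y), 26 mm tall, upright on the middle of the cover. This point is 13 mm below the bar's top, 13 mm above the plate's top, 17 mm above its underside, 49 mm above the skirts' feet, on which the cover stands on the bench at first. z is up; the cover fits either way round.
- cover_plate (a point): Centre of the underside of the cover's plate: white, clear windows, 94 (x) x 70 (y) x 4 mm, whole cover about 150 g. A white skirt 56 mm long with a flared foot hangs under each long side (2 mm clear of the case walls); a bent steel clip arm 24 mm wide hangs at each short end (x = +-48 mm), hinged at the plate, sprung, yielding outward.
- case: The specimen case: a grey open box 84 (x) x 60 (y) mm, fossil on cork inside, on a dark foot plate 110 x 84 x 10 mm fixed to the bench. A steel rim bar along y, 5 mm thick, 48 mm long, outside each short end (x = +-43.5 mm), 4 mm below the wall tops. Origin: underside of the foot, centre; x along the long side, z up. Wall tops are 52 to 80 mm above it: see seal.
- seal (a joint): Travel (m) of the sprung black sealing frame in the box's mouth: 0 = up, 4 mm above the wall tops; about 0.004 = pressed level with them, spring 3 to 5 N, damped. The box stands on a stiff column left 0 to 28 mm high, different each time and NOT measured: feel for the rim. Once the clips have snapped, the frame stays down by itself, 0.003 or more.
- cover_skirt (a point): Middle of the cover at the level of the skirts' feet, 32 mm under the plate's underside. Lowered square on the case (x along x), the clips first meet the rim with the plate's underside about 11 mm above the wall tops. Then resistance climbs to 9-18 N as the clips spread, drops as they snap in under the rim, then the plate stops hard on the wall tops. Go at 5 mm/s or so: faster lands too hard.
- beaker: A glass beaker, 68 mm across and 85 mm tall; to be left alone. Origin at the centre of its underside.
- dish: A small white dish, 64 mm across and 16 mm tall, between the case and the cover; to be left alone. Origin at the centre of its underside.
- plain_lid: A plain flat white lid 76 x 56 x 6 mm with a small round knob and no clips: not the cover; to be left alone. Origin at the centre of its underside.
- jar: A closed brown jar, 60 mm across and 85 mm tall; to be left alone. Origin at the centre of its underside.
- rock: A red-brown rock specimen, 68 mm across and 47 mm tall; to be left alone. Origin at the centre of its underside.
- pan: A steel pan, 124 mm across and 55 mm tall; to be left alone. Origin at the centre of its underside.
- spoon: A small spoon 110 mm long with a wooden handle, lying flat; to be left alone. Origin at its middle, on the bench.

How it is judged:
By the outcome, as a careful person would: the job done as asked, in the order asked, and still so for the second after the job is handed in, with the robot touching nothing.
It also fails if it takes over 58 s, if anything falls off the work surface, if the arm or the gripper's body presses on something with over 40 N, if the wrist force passes 120 N, or if a joint passes its speed limit or range.

## Working session

There is one attempt and no reset: what is moved stays moved. The work goes in short steps, Python scripts to look and compute and a shell command to move; the robot and the scene stay as the last step left them, time stands still between calls to the robot, and variables do not carry over. Pictures are saved under pics/ and viewed, and the job is handed in when it is done.

```bash
ls; mkdir -p pics; python3 - <<'E'
from workcell import *
import cv2, numpy as np
print(read_state())
for n in ("top","side"):
    p,d=read_camera(n); i=camera_info(n)
    cv2.imwrite(f"pics/{n}0.png",p[:,:,::-1]); np.savez(f"{n}0.npz",p=p,d=d)
    print(n,i)
E
```

```text
pics
{'time_s': 0.0, 'q': array([ 1.36761337e+00,  3.85585104e-01,  6.62684433e-03, -5.06097858e-04,
       -1.19400421e+00, -2.58555915e-01]), 'qvel': array([-0.00033192,  0.00048469, -0.00194571, -0.00031212,  0.00120839,
        0.00014839]), 'joint_torque': array([-7.56940426e-04, -3.90657842e+01,  1.87406677e+01,  4.21979249e+00,
        1.09954688e-02, -1.90768842e-04]), 'eef_pos': array([0.27817861, 0.55900552, 0.22144172]), 'tool_rot': array([ 9.73445850e-01, -2.28914721e-01, -2.05123820e-04,  1.08916489e-03]), 'wrist_force': array([-0.10635623,  0.82742906,  0.60814525]), 'ft_torque': array([ 0.01153129, -0.01523416,  0.02378109]), 'width': 1.0012133559221503}
top {'fx': 384.92004707108504, 'fy': 384.92004707108504, 'cx': 279.5518811859784, 'cy': 219.5591257917451, 'dist': array([0.01328682, 0.        , 0.        , 0.        , 0.        ]), 'world_from_camera': array([[-5.97095802e-05,  9.86122517e-01, -1.66019207e-01,
         4.40338094e-01],
       [-9.99868200e-01, -2.75421757e-03, -1.59999213e-02,
        -5.17537168e-03],
       [-1.62351357e-02,  1.65996370e-01,  9.85992711e-01,
         9.33960435e-01],
       [ 0.00000000e+00,  0.00000000e+00,  0.00000000e+00,
         1.00000000e+00]])}
side {'fx': 416.8401812504553, 'fy': 416.8401812504553, 'cx': 274.1266180645857, 'cy': 217.47326430298384, 'dist': array([0.03417726, 0.        , 0.        , 0.        , 0.        ]), 'world_from_camera': array([[ 0.91500004,  0.32120046, -0.24414174,  0.34232784],
       [-0.40321101,  0.70702996, -0.5809729 , -0.59653551],
       [-0.01399324,  0.63003087,  0.77644401,  0.87685408],
       [ 0.        ,  0.        ,  0.        ,  1.        ]])}
```

View pics/top0.png

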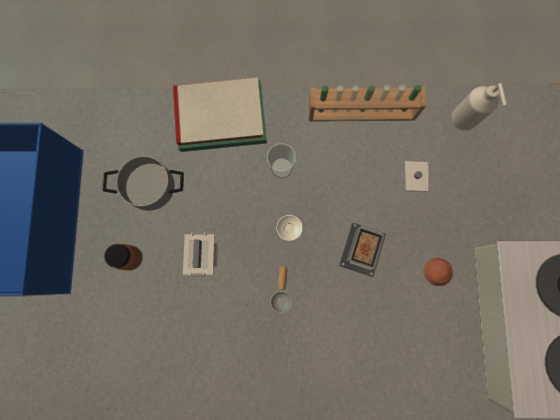

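View pics/side0.png

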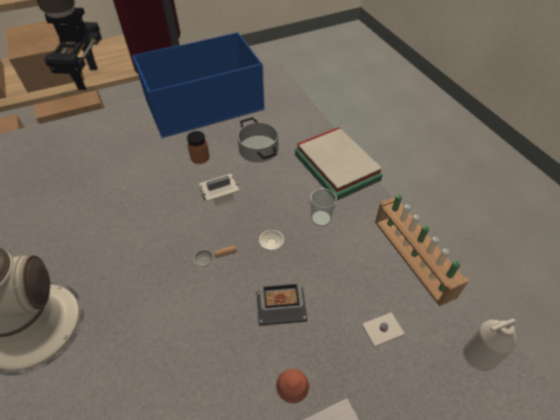

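The top view shows the cover at about (199,254), with its bar at (196,254), the case at (363,249) and the dish between them at (289,228). In the side view the cover is at (219,186) and the case at (282,300). Next I'll take precise measurements.

```bash
cat > h.py <<'E'
import numpy as np, cv2
from workcell import camera_info
def KD(i): return np.array([[i["fx"],0,i["cx"]],[0,i["fy"],i["cy"]],[0,0,1.]]), np.array(i["dist"])
def ray(n,uv):
    i=camera_info(n);K,D=KD(i)
    p=cv2.undistortPoints(np.array(uv,float).reshape(-1,1,2),K,D).reshape(-1,2)
    d=np.c_[p[:,0],-p[:,1],-np.ones(len(p))]
    T=i["world_from_camera"]; return T[:3,3], d@T[:3,:3].T
def onz(n,uv,z):
    o,d=ray(n,uv); s=(np.broadcast_to(z,len(d))-o[2])/d[:,2]; return o+d*s[:,None]
def cloud(n,d):
    H,W=d.shape; v,u=np.mgrid[:H,:W]
    o,r=ray(n,np.c_[u.ravel(),v.ravel()]); P=o+r*d.reshape(-1,1); P[d.ravel()<=0]=np.nan
    return P.reshape(H,W,3)
def tri(uv1,uv2):
    o1,d1=ray("top",uv1);o2,d2=ray("side",uv2);d1=d1[0];d2=d2[0]
    A=np.c_[d1,-d2]; s=np.linalg.lstsq(A,o2-o1,rcond=None)[0]
    a=o1+s[0]*d1;b=o2+s[1]*d2; return (a+b)/2,np.linalg.norm(a-b)
E
python3 - <<'E'
import numpy as np,cv2
from h import *
t=np.load("top0.npz");s=np.load("side0.npz")
def crop(im,x0,y0,w,h,k): return cv2.resize(im[y0:y0+h,x0:x0+w],None,fx=k,fy=k,interpolation=cv2.INTER_NEAREST)
a=crop(t["p"],165,220,66,66,6);b=crop(t["p"],330,215,66,66,6)
cv2.imwrite("pics/ctop.png",np.hstack([a,b])[:,:,::-1])
a=crop(s["p"],186,155,66,66,6);b=crop(s["p"],249,270,66,66,6)
cv2.imwrite("pics/cside.png",np.hstack([a,b])[:,:,::-1])
for n,z,boxes in (("top",t,[(170,225,60,60),(330,215,66,66)]),("side",s,[(190,160,60,60),(249,270,66,66)])):
    P=cloud(n,z["d"])
    for (x,y,w,h) in boxes:
        Q=P[y:y+h,x:x+w].reshape(-1,3); Q=Q[~np.isnan(Q[:,0])]
        hst,e=np.histogram(Q[:,2],bins=np.arange(-.01,.11,.004)); print(n,list(zip((e[:-1]*1000).round().astype(int),hst)))
E
```

```text
top [(np.int64(-10), np.int64(0)), (np.int64(-6), np.int64(306)), (np.int64(-2), np.int64(1742)), (np.int64(2), np.int64(220)), (np.int64(6), np.int64(13)), (np.int64(10), np.int64(11)), (np.int64(14), np.int64(5)), (np.int64(18), np.int64(8)), (np.int64(22), np.int64(13)), (np.int64(26), np.int64(3)), (np.int64(30), np.int64(207)), (np.int64(34), np.int64(709)), (np.int64(38), np.int64(63)), (np.int64(42), np.int64(47)), (np.int64(46), np.int64(44)), (np.int64(50), np.int64(13)), (np.int64(54), np.int64(15)), (np.int64(58), np.int64(116)), (np.int64(62), np.int64(57)), (np.int64(66), np.int64(0)), (np.int64(70), np.int64(0)), (np.int64(74), np.int64(0)), (np.int64(78), np.int64(0)), (np.int64(82), np.int64(0)), (np.int64(86), np.int64(0)), (np.int64(90), np.int64(0)), (np.int64(94), np.int64(0)), (np.int64(98), np.int64(0)), (np.int64(102), np.int64(0))]
top [(np.int64(-10), np.int64(2)), (np.int64(-6), np.int64(442)), (np.int64(-2), np.int64(2096)), (np.int64(2), np.int64(203)), (np.int64(6), np.int64(293)), (np.int64(10), np.int64(180)), (np.int64(14), np.int64(9)), (np.int64(18),
[... 1683 characters left out ...]
np.int64(188)), (np.int64(14), np.int64(28)), (np.int64(18), np.int64(34)), (np.int64(22), np.int64(27)), (np.int64(26), np.int64(31)), (np.int64(30), np.int64(46)), (np.int64(34), np.int64(217)), (np.int64(38), np.int64(225)), (np.int64(42), np.int64(100)), (np.int64(46), np.int64(95)), (np.int64(50), np.int64(271)), (np.int64(54), np.int64(197)), (np.int64(58), np.int64(18)), (np.int64(62), np.int64(0)), (np.int64(66), np.int64(0)), (np.int64(70), np.int64(0)), (np.int64(74), np.int64(0)), (np.int64(78), np.int64(0)), (np.int64(82), np.int64(0)), (np.int64(86), np.int64(0)), (np.int64(90), np.int64(0)), (np.int64(94), np.int64(0)), (np.int64(98), np.int64(0)), (np.int64(102), np.int64(0))]
```

View pics/ctop.png

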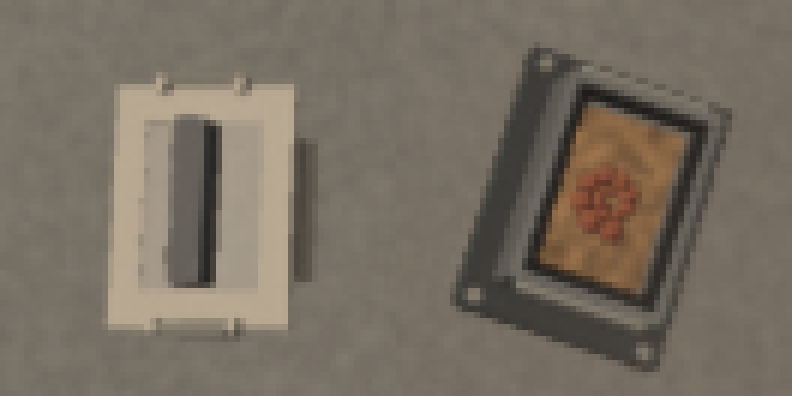

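View pics/cside.png

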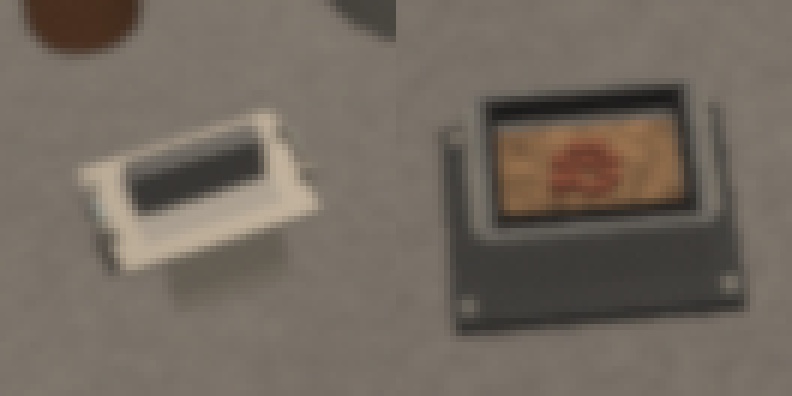

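```bash
python3 - <<'E'
import numpy as np,cv2
from h import *
for n,cc,kc in (("top",(199,254),(363,249)),("side",(219,186),(282,300))):
    z=np.load(n+"0.npz");P=cloud(n,z["d"]);img=z["p"].astype(int)
    H,W=P.shape[:2];v,u=np.mgrid[:H,:W]
    bench=np.nanmedian(P[...,2][(np.hypot(u-kc[0],v-kc[1])<60)&(abs(P[...,2])<.006)])
    print(n,"bench",bench*1000)
    def rep(name,m,zz):
        m=m.astype(np.uint8)
        k,l,st,_=cv2.connectedComponentsWithStats(m); 
        if k<2: print(name,"none");return
        j=1+np.argmax(st[1:,4]); mm=l==j
        c=max(cv2.findContours(mm.astype(np.uint8),cv2.RETR_EXTERNAL,cv2.CHAIN_APPROX_NONE)[0],key=cv2.contourArea).reshape(-1,2)
        w=onz(n,c,zz)[:,:2]
        r=cv2.minAreaRect((w*1000).astype(np.float32))
        print(name,"z med",np.nanmedian(P[mm][:,2])*1000,"rect",np.round(r[0],1),np.round(r[1],1),"ang %.1f"%r[2],"n",mm.sum())
    near=np.hypot(u-cc[0],v-cc[1])<32
    sat=img.max(2)-img.min(2);br=img.sum(2)/3
    rep("plate depth",near&(P[...,2]>.027),.036)
    rep("plate white",near&(br>150),.036)
    rep("bar",near&(P[...,2]>.052),.062)
    near=np.hypot(u-kc[0],v-kc[1])<36
    Zk=P[...,2]
    rep("foot",near&(Zk>.005),.010)
    rep("footdark",near&(br<80)&(Zk<.02),.010)
    rep("walls",near&(Zk>.045),.0535)
    r=near&(Zk>.045); g=r&(br>85); 
    print("grey wall z",np.nanpercentile(Zk[g],[10,25,50,75,90])*1000, "black z",np.nanpercentile(Zk[r&(br<60)],[10,50,90])*1000)
    orange=near&(img[...,0]-img[...,2]>45); rep("cork",orange,.037)
E
```

```text
top bench -0.3734683831657648
plate depth z med 35.977288252030114 rect [512.1 198.9] [ 71.4 100.6] ang 89.7 n 1274
plate white z med 35.40185995278272 rect [512. 200.] [68.6 95.8] ang 89.8 n 820
bar z med 61.18626199453503 rect [510.9 198.2] [16.  63.5] ang 89.9 n 194
foot z med 38.970854528919354 rect [ 523.9 -188. ] [ 83.8 109.6] ang 71.1 n 1607
footdark z med 9.433740188578454 rect [ 524.  -187.8] [ 84.1 109.7] ang 71.3 n 429
walls z med 53.346380493856536 rect [ 523.6 -187.7] [60.7 90.7] ang 71.3 n 537
grey wall z [48.82845417 50.22603413 51.67212493 53.21613673 54.09974723] black z [53.88154085 56.3082348  58.33601646]
cork z med 39.17731927317808 rect [ 524.8 -190.2] [39.6 63.3] ang 71.3 n 468
side bench -0.474790537282721
plate depth z med 36.01002468239167 rect [513.6 193.5] [ 78.9 103.8] ang 90.0 n 713
plate white z med 34.697351211622205 rect [513.  198.7] [68.1 92.1] ang 89.6 n 302
bar z med 59.99838902121751 rect [512.1 192.6] [22.2 63.2] ang 89.7 n 134
foot z med 37.98832098476923 rect [ 527.6 -185.2] [ 99.3 109.4] ang 71.2 n 1815
footdark z med 9.481279627410522 rect [ 522.2 -196.9] [ 77.9 108.4] ang 69.3 n 529
walls z med 52.67650942289226 rect [ 525.  -192.2] [64.3 91.3] ang 71.2 n 588
grey wall z [49.21119345 50.52131156 51.76517293 52.71931632 53.90244619] black z [48.78507034 54.81152162 57.6327696 ]
cork z med 38.96768575058296 rect [ 527.3 -184.4] [32.3 65.5] ang 71.1 n 373
```

```bash
python3 - <<'E'
import numpy as np
from h import *
z=np.load("top0.npz");P=cloud("top",z["d"])
b=P[100:310,0:95].reshape(-1,3); b=b[b[:,2]>.02]
print("bin", np.nanpercentile(b[:,2],[50,90,99]), np.nanmin(b[:,0]),np.nanmin(b[:,1]), "low-x region zmax", np.nanmax(b[b[:,0]<.45][:,2]) if (b[:,0]<.45).any() else None)
for n,(u,v) in dict(beaker=(282,160),dish=(289,228),jar=(118,255),pan=(145,182),spoon=(282,290)).items(): print(n,P[v,u])
E
```

```text
bin [0.11032772 0.16626135 0.17118021] 0.41860305247306623 0.5070529287318087 low-x region zmax 0.17402845326612804
beaker [0.74946716 0.00376862 0.00195709]
dish [ 0.57583827 -0.01313473  0.00490585]
jar [0.50460988 0.365177   0.08707028]
pan [0.69355636 0.34711033 0.00245606]
spoon [0.42736504 0.00399022 0.0158407 ]
```

```bash
python3 -m handwheel '0.11 0.22 0 0 1; 0.22 0.45 0 0 1; 0.33 0.67 0 0 1; 0.45 0.9 0 0 1; 0.45 0.9 0 0 1; 0.45 0.9 0 0 1; 0.45 0.9 0 0 1; 0.45 0.9 0 0 1' 50
```

```text
time_s: 0.77
eef_pos: [0.2789, 0.4097, 0.2226]
tool_rot: [0.974, -0.229, 0.0, -0.0]
wrist_force: [0.4, -0.3, 0.3]
width: 1.0
```

```bash
python3 -m handwheel '0.25 0.07 0 0 1; 0.5 0.14 0 0 1; 0.75 0.21 0 0 1; 1 0.28 0 0 1; 1 0.28 0 0 1; 1 0.28 0 0 1; 1 0.28 0 0 1; 1 0.28 0 0 1'
python3 -m handwheel '0.25 0.07 0 -0.11 0; 0.5 0.14 0 -0.22 0; 0.75 0.21 0 -0.33 0; 1 0.28 0 -0.44 0; 1 0.28 0 -0.44 0; 1 0.28 0 -0.44 0; 1 0.28 0 -0.44 0; 1 0.28 0 -0.44 0'
```

```text
time_s: 1.43
eef_pos: [0.3939, 0.3053, 0.2223]
tool_rot: [0.974, -0.228, -0.0, 0.0]
wrist_force: [-1.2, -0.6, -0.0]
width: 1.0
time_s: 2.1
eef_pos: [0.5091, 0.201, 0.2225]
tool_rot: [1.0, 0.0, -0.0, -0.0]
wrist_force: [-0.8, -0.5, 0.1]
width: 0.526
```

```bash
cat > st.py <<'E'
from workcell import *
import numpy as np
from scipy.spatial.transform import Rotation as R
import sys
s=read_state(); M=R.from_quat(s["tool_rot"]).as_matrix()
print("t %.2f"%s["time_s"],"pos",s["eef_pos"].round(4),"toolx yaw %.2f"%np.degrees(np.arctan2(M[1,0],M[0,0])),"tilt",np.degrees(M[:2,2]).round(2),"F",s["wrist_force"].round(2),"T",s["ft_torque"].round(3),"w %.3f"%s["width"],"q6 %.2f"%s["q"][5])
if len(sys.argv)>3:
    t=np.array([float(a) for a in sys.argv[1:4]]); d=M.T@(t-s["eef_pos"])/.15; print("shift frac",d.round(4))
    if len(sys.argv)>4:
        y=float(sys.argv[4])-np.degrees(np.arctan2(M[1,0],M[0,0])); print("twist frac %.4f"%(-y/60))
E
python3 st.py 0.512 0.199 0.04 0
```

```text
t 2.10 pos [0.5091 0.201  0.2225] toolx yaw 0.02 tilt [-0.02  0.01] F [-0.79 -0.51  0.11] T [-0.075 -0.046 -0.002] w 0.526 q6 0.90
shift frac [0.0195 0.0133 1.2164]
twist frac 0.0004
```

```bash
python3 -m handwheel '0.02 0.01 0.2 0 0; 0.02 0.01 0.4 0 0; 0.02 0.01 0.6 0 0; 0.02 0.01 0.75 0 0; 0.02 0.01 0.85 0 0; 0.02 0.01 0.95 0 0; 0.02 0.01 0.95 0 0; 0.02 0.01 0.95 0 0'
python3 st.py 0.512 0.199 0.04 0
python3 - <<'E'
from workcell import *
import cv2,numpy as np
p,d=read_camera("side"); np.savez("side1.npz",p=p,d=d)
cv2.imwrite("pics/side1.png",cv2.resize(p[100:240,150:300],None,fx=4,fy=4)[:,:,::-1])
E
```

```text
time_s: 2.77
eef_pos: [0.5121, 0.1992, 0.0799]
tool_rot: [1.0, 0.001, -0.0, 0.0]
wrist_force: [0.3, -0.0, 0.3]
width: 0.5
t 2.77 pos [0.5121 0.1992 0.0799] toolx yaw 0.06 tilt [-0.05 -0.05] F [ 0.29 -0.04  0.31] T [-0.039 -0.023 -0.009] w 0.500 q6 0.91
shift frac [-1.000e-04  1.200e-03  2.662e-01]
twist frac 0.0011
```

View pics/side1.png

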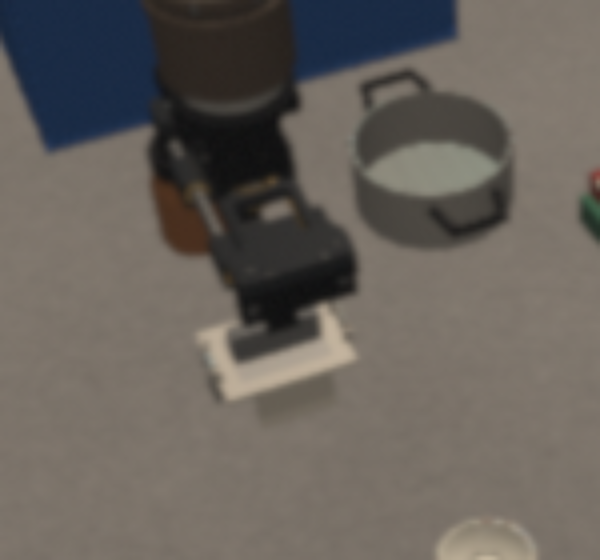

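The gripper (crop 290,270) sits centred over the bar (crop 275,340), with one finger on each side. I'll descend and grip.

```bash
python3 -m handwheel '0 0 0.06 0 0; 0 0 0.12 0 0; 0 0 0.18 0 0; 0 0 0.22 0 0; 0 0 0.25 0 0; 0 0 0.265 0 0; 0 0 0.265 0 0; 0 0 0.265 0 0' 50
python3 st.py 0.512 0.199 0.04 0
```

```text
time_s: 3.48
eef_pos: [0.513, 0.1982, 0.0403]
tool_rot: [1.0, -0.001, 0.0, 0.0]
wrist_force: [0.5, 0.9, 0.3]
width: 0.498
t 3.48 pos [0.513  0.1982 0.0403] toolx yaw -0.06 tilt [ 0.01 -0.  ] F [0.52 0.85 0.31] T [ 0.014 -0.006 -0.02 ] w 0.498 q6 0.91
shift frac [-0.007  -0.0052  0.0017]
twist frac -0.0010
```

```bash
python3 -m handwheel '0 0 0.01 0 -0.3; 0 0 0.01 0 -0.6; 0 0 0.01 0 -1; 0 0 0.01 0 -1; 0 0 0.01 0 -1; 0 0 0.01 0 -1; 0 0 0.01 0 -1; 0 0 0.01 0 -1' 50
python3 st.py 0.512 0.199 0.16 0
```

```text
time_s: 4.15
eef_pos: [0.513, 0.1983, 0.0389]
tool_rot: [1.0, -0.0, 0.0, -0.0]
wrist_force: [0.3, 1.1, 0.4]
width: 0.161
t 4.15 pos [0.513  0.1983 0.0389] toolx yaw -0.05 tilt [0.02 0.01] F [0.33 1.12 0.35] T [-0.007 -0.081  0.024] w 0.161 q6 0.91
shift frac [-0.0063 -0.0047 -0.8071]
twist frac -0.0009
```

```bash
python3 -m handwheel '0 0 -0.08 0 -1; 0 0 -0.2 0 -1; 0 0 -0.35 0 -1; 0 0 -0.5 0 -1; 0 0 -0.65 0 -1; 0 0 -0.75 0 -1; 0 0 -0.8 0 -1; 0 0 -0.8 0 -1'
python3 st.py 0.524 -0.188 0.16 -18.7
python3 - <<'E'
from workcell import *
import cv2,numpy as np
p,d=read_camera("side"); np.savez("side2.npz",p=p,d=d)
cv2.imwrite("pics/side2.png",cv2.resize(p[100:240,150:300],None,fx=4,fy=4)[:,:,::-1])
E
```

```text
time_s: 4.82
eef_pos: [0.5134, 0.1986, 0.1602]
tool_rot: [1.0, -0.001, 0.001, -0.001]
wrist_force: [0.7, 0.7, -1.5]
width: 0.154
t 4.82 pos [0.5134 0.1986 0.1602] toolx yaw -0.06 tilt [0.14 0.11] F [ 0.71  0.69 -1.52] T [-0.033 -0.049 -0.01 ] w 0.154 q6 0.91
shift frac [ 0.0732  2.5776 -0.0033]
twist frac 0.3107
```

View pics/side2.png

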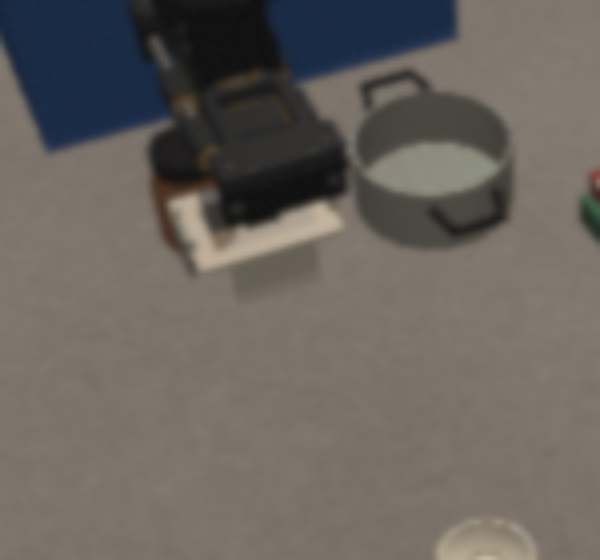

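The cover hangs level in the gripper (crop 255,235) and is clear of the bench. I'll carry it over.

```bash
python3 -m handwheel '0.01 0.06 0 0 -1; 0.01 0.16 0 0 -1; 0.01 0.3 0 0 -1; 0.02 0.45 0 0 -1; 0.02 0.6 0 0 -1; 0.02 0.75 0 0 -1; 0.02 0.88 0 0 -1; 0.02 0.95 0 0 -1'
python3 -m handwheel '0.01 0.06 0 0.02 -1; 0.01 0.16 0 0.05 -1; 0.01 0.3 0 0.1 -1; 0.02 0.45 0 0.15 -1; 0.02 0.6 0 0.2 -1; 0.02 0.75 0 0.26 -1; 0.02 0.88 0 0.3 -1; 0.02 0.95 0 0.31 -1'
python3 st.py 0.524 -0.188 0.16 -18.7
```

```text
time_s: 5.53
eef_pos: [0.5143, 0.0525, 0.1575]
tool_rot: [1.0, -0.002, -0.002, 0.001]
wrist_force: [1.0, 0.0, -2.0]
width: 0.159
time_s: 6.2
eef_pos: [0.5182, -0.0885, 0.1583]
tool_rot: [0.987, -0.164, -0.001, 0.0]
wrist_force: [0.1, -0.3, -1.4]
width: 0.155
t 6.20 pos [ 0.5182 -0.0885  0.1583] toolx yaw -18.84 tilt [-0.06 -0.01] F [ 0.05 -0.28 -1.36] T [-0.035  0.028  0.02 ] w 0.155 q6 1.10
shift frac [ 0.2506  0.6151 -0.0115]
twist frac -0.0024
```

```bash
python3 -m handwheel '0.02 0.04 0.01 0 -1; 0.06 0.12 0.04 0 -1; 0.1 0.24 0.08 0 -1; 0.15 0.36 0.12 0 -1; 0.2 0.48 0.16 0 -1; 0.235 0.57 0.2 0 -1; 0.25 0.615 0.22 0 -1; 0.25 0.615 0.22 0 -1'
python3 -m handwheel '0 0 0 0 -1; 0 0 0 0 -1; 0 0 0 0 -1; 0 0 0 0 -1; 0 0 0 0 -1; 0 0 0 0 -1; 0 0 0 0 -1; 0 0 0 0 -1'
python3 st.py 0.524 -0.188 0.11 -18.7
python3 - <<'E'
from workcell import *
import cv2,numpy as np
for n in ("side","top"):
    p,d=read_camera(n); np.savez(n+"3.npz",p=p,d=d)
    c=p[200:340,200:350] if n=="side" else p[180:320,290:440]
    cv2.imwrite(f"pics/{n}3.png",cv2.resize(c,None,fx=5,fy=4.2 if 0 else 4)[:,:,::-1])
E
```

```text
time_s: 6.87
eef_pos: [0.5241, -0.1867, 0.1246]
tool_rot: [0.987, -0.163, -0.001, 0.0]
wrist_force: [-0.1, 0.5, -2.1]
width: 0.151
time_s: 7.53
eef_pos: [0.5246, -0.1861, 0.1259]
tool_rot: [0.987, -0.162, 0.0, -0.0]
wrist_force: [0.6, -0.3, -2.0]
width: 0.158
t 7.53 pos [ 0.5246 -0.1861  0.1259] toolx yaw -18.65 tilt [0.01 0.  ] F [ 0.65 -0.27 -1.98] T [-0.071  0.039 -0.045] w 0.158 q6 1.29
shift frac [0.0003 0.0135 0.1058]
twist frac 0.0008
```

View pics/side3.png

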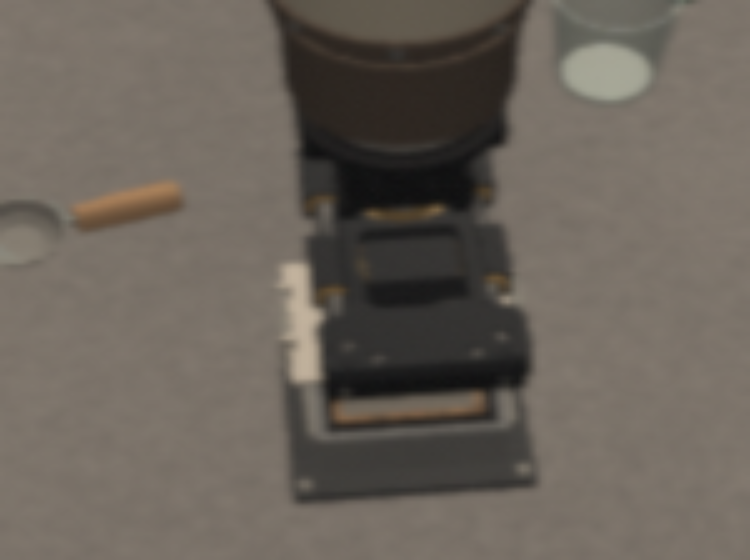

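View pics/top3.png

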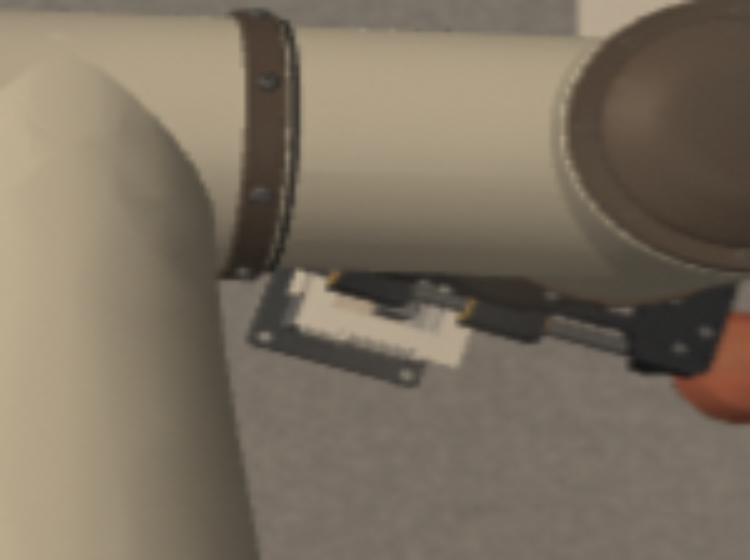

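```bash
cat > al.py <<'E'
import numpy as np,cv2,sys
from h import *
k=sys.argv[1]; ztop=float(sys.argv[2]); cx,cy,yaw=.524,-.188,np.radians(-18.7)
Rm=np.array([[np.cos(yaw),np.sin(yaw)],[-np.sin(yaw),np.cos(yaw)]])
for n in ("top","side"):
    z=np.load(f"{n}{k}.npz");img=z["p"].astype(int);P=cloud(n,z["d"])
    sel=(img.sum(2)/3>125)&(img.max(2)-img.min(2)<60)&(np.hypot(P[...,0]-cx,P[...,1]-cy)<.085)&(abs(P[...,2]-ztop)<.010)
    v,u=np.nonzero(sel); print(n,len(u),"z med %.4f"%np.median(P[sel][:,2]))
    m=sel.astype(np.uint8); w=onz(n,np.c_[u,v],ztop)[:,:2]; c=(w-[cx,cy])@Rm.T*1000
    print(" case-frame x min/max",np.percentile(c[:,0],[0,1,2,99,100]).round(1)," y",np.percentile(c[:,1],[0,1,2,98,99,100]).round(1))
    # -x edge: per y-bin minimum x
    for y0 in range(-36,36,8):
        s=(c[:,1]>=y0)&(c[:,1]<y0+8)
        if s.sum()>3: print("  y",y0+4,"xmin %.1f"%c[s,0].min(),"xmax %.1f"%c[s,0].max(), s.sum())
    for x0 in range(-48,48,8):
        s=(c[:,0]>=x0)&(c[:,0]<x0+8)
        if s.sum()>3: print("  x",x0+4,"ymin %.1f"%c[s,1].min(),"ymax %.1f"%c[s,1].max(), s.sum())
E
python3 al.py 3 0.122
```

```text
top 328 z med 0.1221
 case-frame x min/max [-50.3 -49.  -49.  -23.  -22.3]  y [-32.  -31.4 -30.7  37.4  37.9  38.7]
  y -32 xmin -48.9 xmax -29.0 20
  y -24 xmin -49.0 xmax -22.3 46
  y -16 xmin -49.6 xmax -23.0 48
  y -8 xmin -47.0 xmax -29.0 29
  y 0 xmin -47.7 xmax -34.4 26
  y 8 xmin -47.7 xmax -29.7 26
  y 16 xmin -50.3 xmax -29.0 35
  y 24 xmin -49.0 xmax -29.0 38
  y 32 xmin -49.0 xmax -22.3 45
  x -44 ymin -31.8 ymax 37.8 122
  x -36 ymin -32.0 ymax 38.2 122
  x -28 ymin -31.7 ymax 38.7 61
  x -20 ymin -24.8 ymax 37.9 8
side 157 z med 0.1221
 case-frame x min/max [-50.3 -49.4 -48.3   0.3  45.2]  y [-32.9 -32.6 -31.   36.   36.5  36.9]
  y -32 xmin -45.8 xmax -37.4 12
  y -24 xmin -47.1 xmax -36.9 17
  y -16 xmin -46.9 xmax -36.2 22
  y -8 xmin -50.3 xmax -37.8 16
  y 0 xmin -45.9 xmax -35.0 17
  y 8 xmin -47.5 xmax 45.2 26
  y 16 xmin -48.8 xmax -38.2 15
  y 24 xmin -48.4 xmax -37.7 13
  y 32 xmin -46.0 xmax -37.2 15
  x -44 ymin -32.9 ymax 36.9 96
  x -36 ymin -31.0 ymax 36.2 55
```

```bash
python3 - <<'E'
import numpy as np
from h import *
cx,cy,yaw=.524,-.188,np.radians(-18.7)
Rm=np.array([[np.cos(yaw),np.sin(yaw)],[-np.sin(yaw),np.cos(yaw)]])
for n in ("top","side"):
    z=np.load(n+"0.npz");P=cloud(n,z["d"]);img=z["p"].astype(int);br=img.sum(2)/3
    v,u=np.nonzero((np.hypot(P[...,0]-cx,P[...,1]-cy)<.08)&(abs(P[...,2]-.054)<.009))
    c=(onz(n,np.c_[u,v],.0525)[:,:2]-[cx,cy])@Rm.T*1000
    print(n,"walls")
    for x0 in range(-40,40,10):
        s=(c[:,0]>=x0)&(c[:,0]<x0+10); print("  x",x0+5,c[s,1].min().round(1),c[s,1].max().round(1))
    for y0 in range(-28,28,8):
        s=(c[:,1]>=y0)&(c[:,1]<y0+8); print("  y",y0+4,c[s,0].min().round(1),c[s,0].max().round(1))
    v,u=np.nonzero((img[...,0]-img[...,2]>45)&(np.hypot(P[...,0]-cx,P[...,1]-cy)<.08))
E
```

```text
top walls
  x -35 -30.2 29.8
  x -25 -30.4 29.6
  x -15 -30.3 30.2
  x -5 -29.9 30.0
  x 5 -30.1 30.3
  x 15 -30.3 30.2
  x 25 -30.2 30.0
  x 35 -30.4 29.7
  y -24 -45.0 44.8
  y -16 -45.7 44.9
  y -8 -45.7 44.9
  y 0 -45.7 44.9
  y 8 -45.7 45.0
  y 16 -45.7 45.0
  y 24 -45.8 45.1
side walls
  x -35 -34.5 27.4
  x -25 -33.2 29.1
  x -15 -34.0 28.2
  x -5 -34.4 29.0
  x 5 -33.8 28.8
  x 15 -34.6 27.7
  x 25 -35.4 29.0
  x 35 -34.3 28.3
  y -24 -41.8 48.0
  y -16 -43.3 47.1
  y -8 -43.0 47.7
  y 0 -42.3 47.2
  y 8 -41.8 47.8
  y 16 -43.3 46.9
  y 24 -43.0 47.2
```

```bash
python3 -m handwheel '0 0.006 0.02 0 -1; 0.003 0.012 0.05 0 -1; 0.003 0.02 0.08 0 -1; 0.003 0.02 0.11 0 -1; 0.003 0.02 0.14 0 -1; 0.003 0.02 0.15 0 -1; 0.003 0.02 0.15 0 -1; 0.003 0.02 0.15 0 -1'
python3 st.py 0.524 -0.188 0.11 -18.7
python3 - <<'E'
from workcell import *
import cv2,numpy as np
for n in ("side","top"):
    p,d=read_camera(n); np.savez(n+"4.npz",p=p,d=d)
    c=p[230:330,220:340] if n=="side" else p[220:300,330:430]
    cv2.imwrite(f"pics/{n}4.png",cv2.resize(c,None,fx=6,fy=6)[:,:,::-1])
E
python3 al.py 4 0.0995
```

```text
time_s: 8.3
eef_pos: [0.5241, -0.1892, 0.1032]
tool_rot: [0.987, -0.162, -0.0, 0.0]
wrist_force: [0.6, 0.1, -2.2]
width: 0.153
t 8.30 pos [ 0.5241 -0.1892  0.1032] toolx yaw -18.66 tilt [-0.02 -0.  ] F [ 0.64  0.13 -2.16] T [-0.039 -0.013 -0.033] w 0.153 q6 1.30
shift frac [-0.0029 -0.0074 -0.0456]
twist frac 0.0007
top 303 z med 0.0997
 case-frame x min/max [-50.  -47.9 -47.9 -22.6 -21.8]  y [-34.9 -34.3 -33.5  34.3  34.8  35.7]
  y -32 xmin -47.8 xmax -28.1 32
  y -24 xmin -47.9 xmax -22.6 45
  y -16 xmin -47.9 xmax -22.6 39
  y -8 xmin -45.8 xmax -32.2 25
  y 0 xmin -45.8 xmax -34.2 21
  y 8 xmin -46.5 xmax -29.4 28
  y 16 xmin -50.0 xmax -28.7 34
  y 24 xmin -47.9 xmax -28.0 36
  y 32 xmin -47.9 xmax -21.8 43
  x -44 ymin -34.7 ymax 34.8 111
  x -36 ymin -34.9 ymax 35.2 121
  x -28 ymin -34.6 ymax 35.7 60
  x -20 ymin -26.1 ymax 34.3 9
side 155 z med 0.0997
 case-frame x min/max [-49.7 -49.2 -48.4   2.4  45.2]  y [-34.8 -34.5 -34.1  32.4  32.9  33.2]
  y -32 xmin -46.5 xmax -36.0 16
  y -24 xmin -46.4 xmax -35.7 22
  y -16 xmin -45.8 xmax -37.1 15
  y -8 xmin -49.3 xmax -34.3 20
  y 0 xmin -46.8 xmax 45.2 25
  y 8 xmin -48.4 xmax -35.7 16
  y 16 xmin -45.7 xmax -36.8 15
  y 24 xmin -49.7 xmax -36.5 17
  y 32 xmin -44.9 xmax -38.1 9
  x -44 ymin -34.6 ymax 33.2 87
  x -36 ymin -34.8 ymax 32.6 61
```

View pics/side4.png

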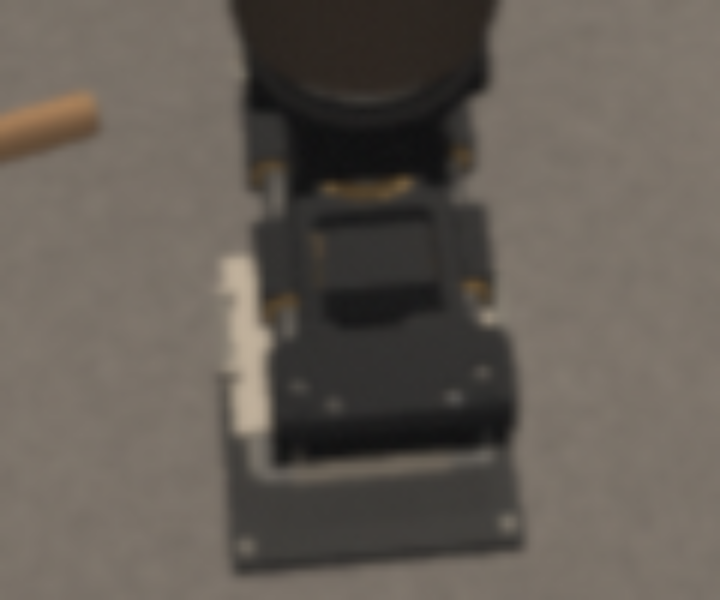

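View pics/top4.png

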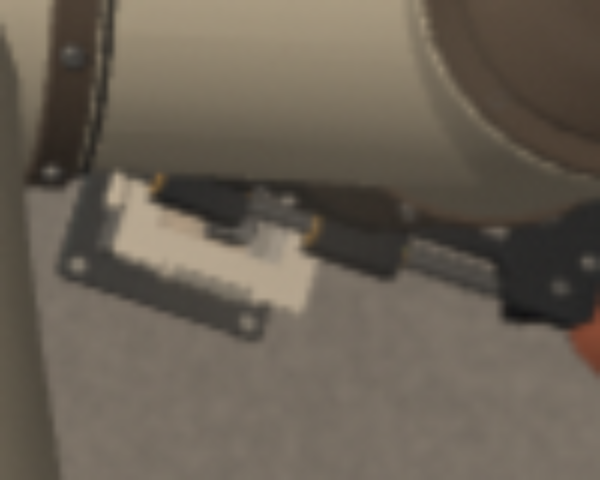

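Top view puts the cover centred on the case to within about 0.5 mm, with yaw matched. The side view hints at about 1 mm more in +x. I'll lower gently past the skirt level.

```bash
python3 -m handwheel '0.003 0 0.01 0 -1; 0.003 0 0.02 0 -1; 0.003 0 0.03 0 -1; 0.003 0 0.04 0 -1; 0.003 0 0.05 0 -1; 0.003 0 0.06 0 -1; 0.003 0 0.06 0 -1; 0.003 0 0.06 0 -1'
python3 st.py 0.524 -0.188 0.06 -18.7
python3 -m handwheel '0 0 0.003 0 -1; 0 0 0.006 0 -1; 0 0 0.009 0 -1; 0 0 0.012 0 -1; 0 0 0.015 0 -1; 0 0 0.018 0 -1; 0 0 0.021 0 -1; 0 0 0.024 0 -1'
python3 st.py 0.524 -0.188 0.06 -18.7
```

```text
time_s: 9.07
eef_pos: [0.5244, -0.1893, 0.0942]
tool_rot: [0.987, -0.162, -0.0, 0.0]
wrist_force: [-0.3, 0.3, -2.0]
width: 0.16
t 9.07 pos [ 0.5244 -0.1893  0.0942] toolx yaw -18.66 tilt [-0.02 -0.  ] F [-0.33  0.29 -2.01] T [-0.03  -0.021  0.034] w 0.160 q6 1.30
shift frac [-0.0054 -0.0075  0.2278]
twist frac 0.0007
time_s: 9.73
eef_pos: [0.5245, -0.1893, 0.0906]
tool_rot: [0.987, -0.162, 0.0, -0.0]
wrist_force: [0.3, 0.9, -1.5]
width: 0.156
t 9.73 pos [ 0.5245 -0.1893  0.0906] toolx yaw -18.66 tilt [0. 0.] F [ 0.31  0.92 -1.5 ] T [-0.002 -0.02   0.01 ] w 0.156 q6 1.30
shift frac [-0.0059 -0.0072  0.2043]
twist frac 0.0007
```

```bash
python3 -m handwheel '0 0 0.004 0 -1; 0 0 0.008 0 -1; 0 0 0.012 0 -1; 0 0 0.016 0 -1; 0 0 0.02 0 -1; 0 0 0.024 0 -1; 0 0 0.028 0 -1; 0 0 0.032 0 -1'
python3 st.py
python3 -m handwheel '0 0 0.005 0 -1; 0 0 0.01 0 -1; 0 0 0.015 0 -1; 0 0 0.02 0 -1; 0 0 0.025 0 -1; 0 0 0.03 0 -1; 0 0 0.035 0 -1; 0 0 0.04 0 -1'
python3 st.py
```

```text
time_s: 10.4
eef_pos: [0.5245, -0.1893, 0.0858]
tool_rot: [0.987, -0.162, 0.0, -0.0]
wrist_force: [-0.8, 0.4, -1.9]
width: 0.155
t 10.40 pos [ 0.5245 -0.1893  0.0858] toolx yaw -18.66 tilt [ 0. -0.] F [-0.78  0.43 -1.85] T [-0.008  0.009 -0.027] w 0.155 q6 1.30
time_s: 11.07
eef_pos: [0.5245, -0.1893, 0.0798]
tool_rot: [0.987, -0.162, 0.0, 0.0]
wrist_force: [0.8, 0.3, -2.0]
width: 0.156
t 11.07 pos [ 0.5245 -0.1893  0.0798] toolx yaw -18.66 tilt [ 0. -0.] F [ 0.82  0.33 -1.98] T [ 0.008  0.013 -0.059] w 0.156 q6 1.30
```

```bash
python3 -m handwheel '0 0 0.005 0 -1; 0 0 0.01 0 -1; 0 0 0.015 0 -1; 0 0 0.019 0 -1; 0 0 0.023 0 -1; 0 0 0.027 0 -1; 0 0 0.031 0 -1; 0 0 0.035 0 -1'
python3 st.py
python3 -m handwheel '0 0 0.002 0 -1; 0 0 0.005 0 -1; 0 0 0.007 0 -1; 0 0 0.009 0 -1; 0 0 0.011 0 -1; 0 0 0.014 0 -1; 0 0 0.017 0 -1; 0 0 0.02 0 -1'
python3 st.py
```

```text
time_s: 11.73
eef_pos: [0.5252, -0.1894, 0.075]
tool_rot: [0.987, -0.162, 0.001, 0.0]
wrist_force: [1.5, -0.8, 0.1]
width: 0.158
t 11.73 pos [ 0.5252 -0.1894  0.075 ] toolx yaw -18.65 tilt [ 0.09 -0.02] F [ 1.46 -0.75  0.08] T [-0.164 -0.378 -0.036] w 0.158 q6 1.30
time_s: 12.4
eef_pos: [0.5252, -0.1894, 0.0721]
tool_rot: [0.987, -0.162, 0.001, 0.0]
wrist_force: [2.1, -0.8, 2.6]
width: 0.155
t 12.40 pos [ 0.5252 -0.1894  0.0721] toolx yaw -18.64 tilt [ 0.1  -0.02] F [ 2.11 -0.85  2.62] T [-0.352 -0.923 -0.025] w 0.155 q6 1.30
```

Resistance has started at TCP z≈75 mm, and the lateral force of about 2.3 N points along case +x. So the +x clip is loaded first, which agrees with the side camera's hint. I'll back off slightly and shift about 1 mm in +x.

```bash
python3 -m handwheel '0 0 -0.008 0 -1; 0 0 -0.016 0 -1; 0.003 0 -0.016 0 -1; 0.007 0 -0.016 0 -1; 0.007 0 -0.016 0 -1; 0.007 0 -0.013 0 -1; 0.007 0 -0.01 0 -1; 0.007 0 -0.01 0 -1'
python3 st.py
python3 -m handwheel '0 0 0.002 0 -1; 0 0 0.004 0 -1; 0 0 0.006 0 -1; 0 0 0.008 0 -1; 0 0 0.01 0 -1; 0 0 0.01 0 -1; 0 0 0.01 0 -1; 0 0 0.01 0 -1'
python3 st.py
```

```text
time_s: 13.07
eef_pos: [0.5256, -0.1897, 0.0733]
tool_rot: [0.987, -0.162, 0.0, 0.0]
wrist_force: [1.6, -0.5, 0.6]
width: 0.158
t 13.07 pos [ 0.5256 -0.1897  0.0733] toolx yaw -18.65 tilt [ 0.02 -0.01] F [ 1.56 -0.46  0.59] T [-0.245 -0.739 -0.001] w 0.158 q6 1.30
time_s: 13.73
eef_pos: [0.5257, -0.1897, 0.0719]
tool_rot: [0.987, -0.162, 0.0, 0.0]
wrist_force: [0.8, -0.2, 2.2]
width: 0.157
t 13.73 pos [ 0.5257 -0.1897  0.0719] toolx yaw -18.65 tilt [ 0.04 -0.01] F [ 0.84 -0.18  2.2 ] T [-0.329 -0.818  0.002] w 0.157 q6 1.30
```

```bash
python3 -m handwheel '0.002 0 0 0 -1; 0.004 0 0 0 -1; 0.006 0 0 0 -1; 0.008 0 0 0 -1; 0.008 0 0 0 -1; 0.008 0 0 0 -1; 0.008 0 0 0 -1; 0.008 0 0 0 -1'
python3 st.py
python3 - <<'E'
from workcell import *
import cv2,numpy as np
for n in ("side","top"):
    p,d=read_camera(n); np.savez(n+"5.npz",p=p,d=d)
    c=p[230:330,220:340] if n=="side" else p[220:300,330:430]
    cv2.imwrite(f"pics/{n}5.png",cv2.resize(c,None,fx=6,fy=6)[:,:,::-1])
E
python3 al.py 5 0.069; python3 st.py
```

```text
time_s: 14.4
eef_pos: [0.5263, -0.19, 0.0716]
tool_rot: [0.987, -0.162, -0.0, -0.0]
wrist_force: [-0.6, 0.8, 4.7]
width: 0.152
t 14.40 pos [ 0.5263 -0.19    0.0716] toolx yaw -18.66 tilt [-0.04  0.01] F [-0.58  0.82  4.67] T [ 0.221 -0.055  0.036] w 0.152 q6 1.30
top 289 z med 0.0680
 case-frame x min/max [-46.7 -46.  -46.  -21.2 -20.5]  y [-34.7 -33.8 -33.2  34.3  34.9  35.9]
  y -32 xmin -46.0 xmax -26.2 28
  y -24 xmin -46.0 xmax -20.5 40
  y -16 xmin -46.7 xmax -20.5 44
  y -8 xmin -46.0 xmax -30.4 27
  y 0 xmin -45.3 xmax -31.9 21
  y 8 xmin -45.3 xmax -27.6 28
  y 16 xmin -46.0 xmax -26.9 31
  y 24 xmin -46.1 xmax -26.2 33
  y 32 xmin -46.1 xmax -21.2 37
  x -44 ymin -34.4 ymax 34.9 88
  x -36 ymin -34.7 ymax 34.8 109
  x -28 ymin -34.0 ymax 35.4 77
  x -20 ymin -26.7 ymax 35.9 15
side 157 z med 0.0683
 case-frame x min/max [-46.8 -46.5 -45.6   3.8  48.2]  y [-35.4 -35.1 -34.8  33.   33.4  33.7]
  y -32 xmin -43.9 xmax -33.1 19
  y -24 xmin -43.4 xmax -34.4 17
  y -16 xmin -42.8 xmax -33.9 15
  y -8 xmin -46.4 xmax -31.0 21
  y 0 xmin -45.6 xmax 48.2 23
  y 8 xmin -45.5 xmax -34.2 17
  y 16 xmin -46.8 xmax -33.9 15
  y 24 xmin -46.7 xmax -35.2 17
  y 32 xmin -44.0 xmax -34.8 13
  x -44 ymin -34.8 ymax 33.7 62
  x -36 ymin -35.4 ymax 33.3 91
t 14.50 pos [ 0.5264 -0.19    0.0716] toolx yaw -18.66 tilt [-0.04  0.01] F [0.06 0.69 4.78] T [ 0.23  -0.006 -0.026] w 0.156 q6 1.30
```

View pics/side5.png

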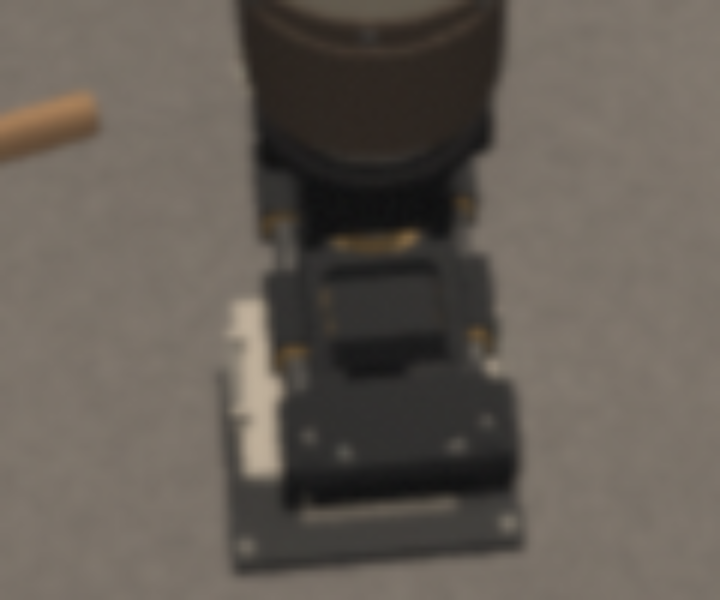

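View pics/top5.png

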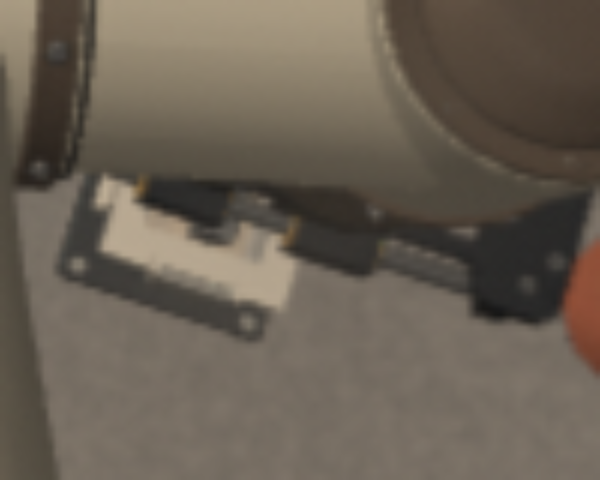

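The moment about y has gone, so both clips now share the load. A small residual Mx suggests a light skirt rub, so I'll ease y by about 0.5 mm and press on at about 5 mm/s.

```bash
python3 -m handwheel '0 -0.002 0 0 -1; 0 -0.003 0 0 -1; 0 -0.003 0.002 0 -1; 0 -0.003 0.005 0 -1; 0 -0.003 0.008 0 -1; 0 -0.003 0.01 0 -1; 0 -0.003 0.012 0 -1; 0 -0.003 0.012 0 -1'
python3 st.py
```

```text
time_s: 15.17
eef_pos: [0.5268, -0.1898, 0.0702]
tool_rot: [0.987, -0.162, 0.0, 0.0]
wrist_force: [-1.1, 0.1, 5.7]
width: 0.157
t 15.17 pos [ 0.5268 -0.1898  0.0702] toolx yaw -18.65 tilt [ 0.01 -0.02] F [-1.05  0.12  5.74] T [-0.16   0.29  -0.029] w 0.157 q6 1.30
```

```bash
python3 -m handwheel '-0.001 0 0.002 0 -1; -0.001 0 0.005 0 -1; -0.001 0 0.008 0 -1; -0.001 0 0.01 0 -1; -0.001 0 0.012 0 -1; -0.001 0 0.013 0 -1; -0.001 0 0.013 0 -1; -0.001 0 0.013 0 -1'
python3 st.py
```

```text
time_s: 15.83
eef_pos: [0.5271, -0.1898, 0.0689]
tool_rot: [0.987, -0.162, 0.001, 0.0]
wrist_force: [-0.7, -0.9, 8.5]
width: 0.16
t 15.83 pos [ 0.5271 -0.1898  0.0689] toolx yaw -18.63 tilt [ 0.06 -0.03] F [-0.73 -0.89  8.49] T [ 0.033  0.404 -0.016] w 0.160 q6 1.30
```

```bash
python3 -m handwheel '-0.001 0 0.002 0 -1; -0.002 0 0.005 0 -1; -0.003 0 0.008 0 -1; -0.003 0 0.01 0 -1; -0.003 0 0.012 0 -1; -0.003 0 0.013 0 -1; -0.003 0 0.013 0 -1; -0.003 0 0.013 0 -1'
python3 st.py
```

```text
time_s: 16.5
eef_pos: [0.5272, -0.1897, 0.0676]
tool_rot: [0.987, -0.162, 0.001, 0.0]
wrist_force: [-1.5, 0.1, 11.5]
width: 0.16
t 16.50 pos [ 0.5272 -0.1897  0.0676] toolx yaw -18.61 tilt [ 0.13 -0.06] F [-1.46  0.05 11.52] T [ 0.093  0.507 -0.01 ] w 0.160 q6 1.30
```

```bash
python3 -m handwheel '-0.001 0 0.002 0 -1; -0.002 0 0.005 0 -1; -0.003 0 0.008 0 -1; -0.003 0 0.01 0 -1; -0.003 0 0.012 0 -1; -0.003 0 0.013 0 -1; -0.003 0 0.013 0 -1; -0.003 0 0.013 0 -1'
python3 st.py
```

```text
time_s: 17.17
eef_pos: [0.5274, -0.1898, 0.0665]
tool_rot: [0.987, -0.161, 0.002, 0.0]
wrist_force: [-2.1, 0.4, 14.4]
width: 0.156
t 17.17 pos [ 0.5274 -0.1898  0.0665] toolx yaw -18.58 tilt [ 0.21 -0.09] F [-2.12  0.39 14.4 ] T [0.139 0.667 0.018] w 0.156 q6 1.30
```

```bash
python3 -m handwheel '-0.002 0 0.002 0 -1; -0.003 0 0.004 0 -1; -0.004 0 0.006 0 -1; -0.005 0 0.008 0 -1; -0.005 0 0.01 0 -1; -0.005 0 0.01 0 -1; -0.005 0 0.01 0 -1; -0.005 0 0.01 0 -1'
python3 st.py
```

```text
time_s: 17.83
eef_pos: [0.5262, -0.1893, 0.0633]
tool_rot: [0.987, -0.162, 0.001, 0.0]
wrist_force: [1.1, -0.5, 6.5]
width: 0.158
t 17.83 pos [ 0.5262 -0.1893  0.0633] toolx yaw -18.63 tilt [ 0.15 -0.04] F [ 1.08 -0.51  6.55] T [-0.077 -0.076 -0.028] w 0.158 q6 1.30
```

Force dropped from 14.4 to 6.5 N: a snap. I'll keep going slowly to the hard stop.

```bash
python3 -m handwheel '0 0 0.002 0 -1; 0 0 0.004 0 -1; 0 0 0.006 0 -1; 0 0 0.008 0 -1; 0 0 0.01 0 -1; 0 0 0.01 0 -1; 0 0 0.01 0 -1; 0 0 0.01 0 -1'
python3 st.py
```

```text
time_s: 18.5
eef_pos: [0.5257, -0.1891, 0.0609]
tool_rot: [0.987, -0.162, 0.001, -0.0]
wrist_force: [4.3, -1.4, -1.1]
width: 0.159
t 18.50 pos [ 0.5257 -0.1891  0.0609] toolx yaw -18.66 tilt [ 0.07 -0.01] F [ 4.29 -1.37 -1.12] T [-5.86e-01 -1.16e+00  1.00e-03] w 0.159 q6 1.30
```

```bash
python3 -m handwheel '0.002 0 0 0 -1; 0.005 0 0.002 0 -1; 0.006 0 0.004 0 -1; 0.006 0 0.006 0 -1; 0.006 0 0.008 0 -1; 0.006 0 0.01 0 -1; 0.006 0 0.01 0 -1; 0.006 0 0.01 0 -1'
python3 st.py
```

```text
time_s: 19.17
eef_pos: [0.5258, -0.1891, 0.06]
tool_rot: [0.987, -0.162, -0.0, -0.0]
wrist_force: [1.1, 0.7, 4.9]
width: 0.158
t 19.17 pos [ 0.5258 -0.1891  0.06  ] toolx yaw -18.65 tilt [-0.01  0.01] F [1.05 0.71 4.9 ] T [ 0.268 -0.411 -0.034] w 0.158 q6 1.30
```

```bash
python3 -m handwheel '0 0 0.001 0 -1; 0 0 0.002 0 -1; 0 0 0.003 0 -1; 0 0 0.004 0 -1; 0 0 0.005 0 -1; 0 0 0.006 0 -1; 0 0 0.006 0 -1; 0 0 0.006 0 -1'
python3 st.py
python3 -m handwheel '0 0 0.001 0 -1; 0 0 0.002 0 -1; 0 0 0.003 0 -1; 0 0 0.004 0 -1; 0 0 0.004 0 -1; 0 0 0.004 0 -1; 0 0 0.004 0 -1; 0 0 0.004 0 -1'
python3 st.py
```

```text
time_s: 19.83
eef_pos: [0.5258, -0.1891, 0.06]
tool_rot: [0.987, -0.162, 0.0, 0.0]
wrist_force: [1.1, 2.7, 10.2]
width: 0.156
t 19.83 pos [ 0.5258 -0.1891  0.06  ] toolx yaw -18.63 tilt [ 0.01 -0.01] F [ 1.15  2.72 10.23] T [0.669 0.054 0.018] w 0.156 q6 1.30
time_s: 20.5
eef_pos: [0.5258, -0.1891, 0.06]
tool_rot: [0.987, -0.162, 0.0, 0.0]
wrist_force: [-1.9, 1.9, 13.9]
width: 0.156
t 20.50 pos [ 0.5258 -0.1891  0.06  ] toolx yaw -18.62 tilt [ 0.01 -0.01] F [-1.91  1.85 13.94] T [ 0.805  0.322 -0.008] w 0.156 q6 1.30
```

A hard stop at TCP z=60.0 mm: force rises to 14 N with no travel, and the plate underside works out at about 53 mm, the wall-top height. I'll ease off, then release.

```bash
python3 -m handwheel '0 0 -0.004 0 -1; 0 0 -0.008 0 -1; 0 0 -0.008 0 -1; 0 0 -0.008 0 -0.5; 0 0 -0.008 0 -0.2; 0 0 -0.008 0 0; 0 0 -0.008 0 0; 0 0 -0.008 0 0' 10
python3 st.py
python3 -m handwheel '0 0 -0.03 0 0; 0 0 -0.1 0 0; 0 0 -0.2 0 0; 0 0 -0.35 0 0; 0 0 -0.5 0 0; 0 0 -0.65 0 0; 0 0 -0.8 0 0; 0 0 -0.9 0 0'
python3 st.py
```

```text
time_s: 21.17
eef_pos: [0.5251, -0.1893, 0.0586]
tool_rot: [0.987, -0.162, -0.001, 0.0]
wrist_force: [-1.2, -0.6, 0.6]
width: 0.441
t 21.17 pos [ 0.5251 -0.1893  0.0586] toolx yaw -18.68 tilt [-0.11  0.02] F [-1.17 -0.55  0.64] T [ 0.005  0.007 -0.05 ] w 0.441 q6 1.30
time_s: 21.83
eef_pos: [0.5268, -0.1896, 0.198]
tool_rot: [0.987, -0.162, 0.002, 0.0]
wrist_force: [-0.3, -0.2, 0.3]
width: 0.502
t 21.83 pos [ 0.5268 -0.1896  0.198 ] toolx yaw -18.64 tilt [ 0.26 -0.06] F [-0.3  -0.2   0.32] T [ 0.019 -0.009  0.037] w 0.502 q6 1.30
```

```bash
python3 -m handwheel '0 -0.15 -0.1 0 0; 0 -0.35 -0.2 0 0; 0 -0.55 -0.2 0 0; 0 -0.75 -0.2 0 0; 0 -0.9 -0.2 0 0; 0 -1 -0.2 0 0; 0 -1 -0.2 0 0; 0 -1 -0.2 0 0'
python3 -m handwheel '0 -0.2 0 0 0; 0 -0.4 0 0 0; 0 -0.6 0 0 0; 0 -0.8 0 0 0; 0 -1 0 0 0; 0 -1 0 0 0; 0 -1 0 0 0; 0 -1 0 0 0'
python3 -m handwheel '0 -0.2 0 0 0; 0 -0.4 0 0 0; 0 -0.6 0 0 0; 0 -0.8 0 0 0; 0 -1 0 0 0; 0 -1 0 0 0; 0 -1 0 0 0; 0 -1 0 0 0'
python3 st.py
python3 - <<'E'
from workcell import *
import cv2,numpy as np
for n in ("side","top"):
    p,d=read_camera(n); np.savez(n+"6.npz",p=p,d=d)
    cv2.imwrite(f"pics/{n}6.png",p[:,:,::-1])
    c=p[250:330,230:330] if n=="side" else p[210:290,315:415]
    cv2.imwrite(f"pics/{n}6c.png",cv2.resize(c,None,fx=6,fy=6)[:,:,::-1])
E
```

```text
time_s: 22.5
eef_pos: [0.5738, -0.0468, 0.2246]
tool_rot: [0.987, -0.162, 0.0, 0.0]
wrist_force: [0.5, -0.7, 0.8]
width: 0.502
time_s: 23.17
eef_pos: [0.6216, 0.0937, 0.2241]
tool_rot: [0.987, -0.163, -0.0, 0.0]
wrist_force: [1.2, -0.5, 0.1]
width: 0.5
time_s: 23.83
eef_pos: [0.6697, 0.2354, 0.2242]
tool_rot: [0.987, -0.163, -0.0, 0.0]
wrist_force: [0.7, -0.3, -0.3]
width: 0.501
t 23.83 pos [0.6697 0.2354 0.2242] toolx yaw -18.74 tilt [-0.03 -0.03] F [ 0.66 -0.31 -0.35] T [ 0.033 -0.007 -0.033] w 0.501 q6 0.68
```

View pics/side6c.png

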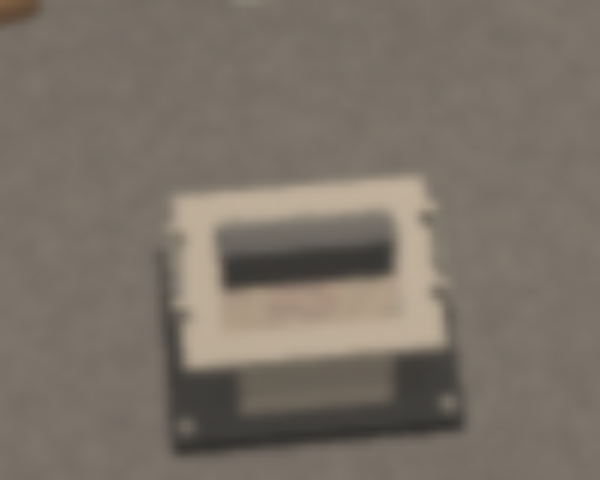

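View pics/top6.png

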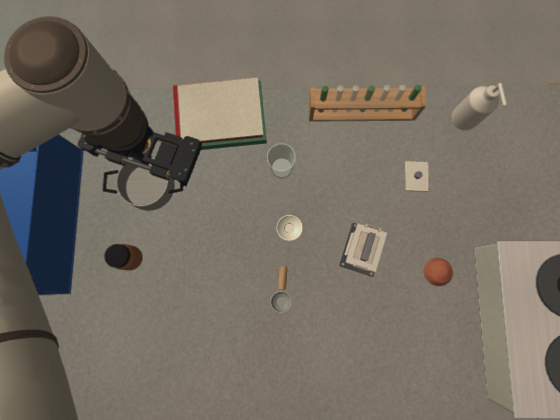

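View pics/side6.png

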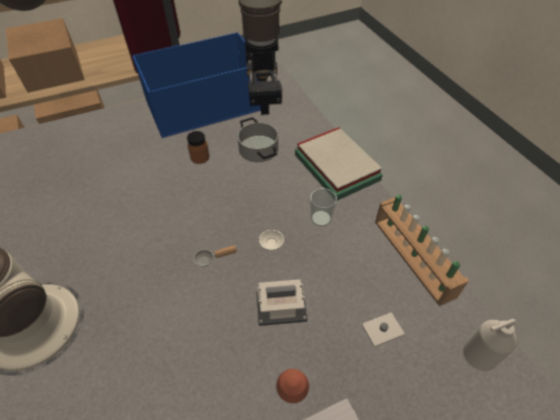

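The cover is on the case in both views, at about (366,247) in the top view and (282,298) in the side view, and everything else is where it was. Next I'll check level and height.

```bash
python3 - <<'E'
import numpy as np
from h import *
cx,cy,yaw=.524,-.188,np.radians(-18.7)
Rm=np.array([[np.cos(yaw),np.sin(yaw)],[-np.sin(yaw),np.cos(yaw)]])
for n in ("top","side"):
    z=np.load(n+"6.npz");P=cloud(n,z["d"]);img=z["p"].astype(int);br=img.sum(2)/3
    near=np.hypot(P[...,0]-cx,P[...,1]-cy)<.075
    s=near&(br>150)&(P[...,2]>.04)
    c=(P[s][:,:2]-[cx,cy])@Rm.T; A=np.c_[c,np.ones(len(c))]
    k=np.ones(len(c),bool)
    for _ in range(4):
        f=np.linalg.lstsq(A[k],P[s][k,2],rcond=None)[0]; r=P[s][:,2]-A@f; k=abs(r)<.004
    print(n,k.sum(),"slope deg x,y",np.degrees(f[:2]).round(2),"z centre",f[2].round(4),"sd",r[k].std().round(4))
    v,u=np.nonzero(s); w=(onz(n,np.c_[u,v],.0565)[:,:2]-[cx,cy])@Rm.T*1000
    print("  extent x",np.percentile(w[:,0],[.5,99.5]).round(1),"y",np.percentile(w[:,1],[.5,99.5]).round(1))
    b=near&(P[...,2]>.075); print("  bar top z",np.nanmedian(P[b][:,2]).round(4))
# other objects moved?
P0=cloud("top",np.load("top0.npz")["d"]);
a=np.load("top0.npz")["p"].astype(int);b=np.load("top6.npz")["p"].astype(int)
d=abs(a-b).sum(2)
for nm,(u,v) in dict(beaker=(282,160),dish=(289,228),jar=(122,257),spoon=(282,288),plain_lid=(417,177),rock=(438,271)).items(): print(nm,"diff",d[v-18:v+18,u-18:u+18].mean().round(1))
a=np.load("side0.npz")["p"].astype(int);b=np.load("side6.npz")["p"].astype(int);d=abs(a-b).sum(2)
print("side pan",d[125:160,240:280].mean(),"jar",d[132:162,186:210].mean())
E
```

```text
top 828 slope deg x,y [-0.13  0.13] z centre 0.0565 sd 0.0015
  extent x [-45.4  46.8] y [-34.1  37. ]
  bar top z 0.0822
side 697 slope deg x,y [-0.1  -0.07] z centre 0.0562 sd 0.0014
  extent x [-44.4  47.7] y [-33.7  34.5]
  bar top z 0.0817
beaker diff 16.7
dish diff 19.0
jar diff 10.0
spoon diff 16.1
plain_lid diff 19.8
rock diff 14.1
side pan 1.1521428571428571 jar 1.6069444444444445
```

```bash
python3 - <<'E'
import numpy as np,cv2
for n,o in (("top",dict(beaker=(282,160),dish=(289,228),jar=(122,257),spoon=(282,288),lid=(417,177),rock=(438,271),bench=(240,350),caddy=(365,105))),("side",dict(beaker=(322,207),dish=(271,240),jar=(198,147),spoon=(215,255),lid=(383,328),rock=(293,385),pan=(258,142),bench=(150,300)))):
    a=np.load(n+"0.npz")["p"];b=np.load(n+"6.npz")["p"]
    for k,(u,v) in o.items():
        A=cv2.cvtColor(a[v-22:v+22,u-22:u+22],7).astype(np.float32);B=cv2.cvtColor(b[v-22:v+22,u-22:u+22],7).astype(np.float32)
        print(n,k,"diff %.1f"%abs(A-B).mean(),np.round(cv2.phaseCorrelate(A,B)[0],2), "bright",(B.mean()-A.mean()).round(1))
E
```

```text
top beaker diff 5.5 [0.52 0.53] bright 5.5
top dish diff 6.1 [0.46 0.52] bright 6.1
top jar diff 4.0 [0.49 0.5 ] bright 4.0
top spoon diff 5.5 [0.49 0.5 ] bright 5.5
top lid diff 6.4 [0.52 0.5 ] bright 6.4
top rock diff 5.0 [0.51 0.45] bright 5.0
top bench diff 5.5 [0.49 0.5 ] bright 5.5
top caddy diff 5.5 [0.46 0.5 ] bright 5.5
side beaker diff 0.3 [0.54 0.52] bright -0.1
side dish diff 0.3 [0.5  0.49] bright -0.1
side jar diff 0.4 [0.5  0.49] bright -0.1
side spoon diff 0.3 [0.54 0.48] bright -0.0
side lid diff 0.3 [0.49 0.47] bright -0.1
side rock diff 0.4 [0.48 0.53] bright -0.0
side pan diff 0.4 [0.49 0.49] bright -0.1
side bench diff 0.3 [0.5  0.52] bright -0.1
```

The top-view difference is a uniform brightness change (phase correlation gives the same 0.5 px for the empty bench), so nothing else has moved. The cover is level and home, and the arm is clear.

```bash
python3 -c "
from workcell import *
print(read_state()['time_s'],sign_off())"
```

```text
the job is handed in; nothing more can be done
23.9333 None
```

I gripped the cover by its bar, set it over the case and pressed it down at about 5 mm/s or slower. I then let go, moved the arm clear and handed the job in at 23.9 s of the 58 s allowed.

- **Pressing:** The +x clip touched first, so I shifted the cover about 2 mm along the case. The wrist force then climbed to about 14 N (about 16 N with the cover's weight). It fell to 6.5 N and then below zero as the clips snapped. The plate met a hard stop at TCP z = 60 mm, where I pressed to 14 N with no further travel. The readings between moves never came near 40 N.
- **Final position:** The plate is level to about 0.1° in both cameras. Its top is at 56.5 mm in the top view and 56.2 mm in the side view, which matches wall tops at about 52.5 mm plus the 4 mm plate.
- **Other things:** The beaker, dish, jar, rock, plain lid, pan and spoon show no shift in the before and after pictures. The top view became slightly brighter all over, but nothing in it moved.
- **Disagreements:** The two cameras differed by 1–2 mm on where the case is along its length, so I centred the cover there by feel.
- **Not seen directly:** The snapped clips and the sealing frame are hidden under the cover. I judged them from the force drops and the plate height.

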